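Let the ratchet bender back down

ROBOT

A 7-joint arm with a two-finger parallel gripper is mounted at the origin on the work surface. World frame = base frame: x ahead of the robot, y to its left, z up, the work surface at z = 0. Lengths are in m, angles in rad, forces in N, time in s.
With the tool pointing down it reaches from about 0.425 to 0.925 m from the base axis. Payload 6.8 kg.
Tool frame: the origin (TCP) lies on the front face of the gripper's body, between the roots of the fingers; the fingertips stand 73 mm ahead of it and the grasp point (between the pads) lies 54 mm ahead of it (env.nose_length is the distance from the TCP to the fingertips, in m); z points along the fingers, y is the line along which they close (so a half turn about z gives the same grasp; the last joint's range is limited). The gripper opens to 85 mm and grips with 20 to 120 N. Pads are 22 mm wide; open, the fingers measure 114 mm over their backs; the gripper's body (76 mm by 85 mm) begins 54 mm behind the grasp point. The pads swing forward as they close: fully open they stand 13 mm farther back than shut.
Start: joints at [-1.324, 0.477, 0.022, 1.555, -0.011, 1.109, -0.083], TCP at [0.234, 0.633, 0.304] pointing down, gripper open.
Joint ranges: [-2.96, 2.96], [-0.34, 2.1], [-1.41, 1.46], [0.24, 2.44], [-1.37, 4.51], [0.17, 1.92], [-2.96, 2.96]. Speed limits (rad/s): [2.39, 2.39, 3.14, 3.14, 3.14, 3.14, 3.14].

INTERFACE

Orientations are given as a unit quaternion [w, x, y, z].
In Python, from cell import env, kin, camera, calibration, job gives the robot as it stands. The module is installed in compiled form; this text tells all that it offers. Calls block until the motion is done:
- env.reach(position, orientation): joint-space move of the TCP to a pose.
- env.movel(position, velocity=0.15, rot=None, stop_force=None): straight line of the TCP; rot=None keeps the orientation; velocity is the mean speed in m/s. With stop_force (N) it stops when the force on the tool has changed by that much, and returns True; else False.
- env.goto_joints(angles): joint-space move.
- env.grip(opening, f_grip=None): finger opening in m; f_grip is the grip in N (None keeps the last); returns when the fingers have stopped.
- env.dwell(seconds).
- kin.inverse_kinematics(position, orientation): joint angles nearest the present ones, or None.
- env.get_state(): the state.
- camera(name): name is "scene" or "top"; returns (picture, depth): 480x640x3 uint8, blue, green, red; 480x640 float32, m along the optical axis (not along the pixel's ray), 0 where there is no reading.
- calibration(name): a dict with "fx", "fy", "cx", "cy" (pixels), "k1" (the pictures are not rectified: a ray, as slopes to the right and down, at radius r is drawn at 1 + k1 r^2 times it, then the intrinsics apply), "rvec" (rotation vector, rad) and "tvec" (3), from world to camera coordinates, as OpenCV has them. Camera axes: x right, y down, z forward; pixel columns grow to the right and rows downward; lengths in m; the calibration is good to about 2 mm. A picture is of the moment at which its call begins. calibration takes no time and is no camera call.
A pose or a line that the arm cannot do raises env.PlanningError and nothing moves.
- job.job_done(): hands the job in; it is judged then, once.
The state is a dict: "time": time; "qpos": joint angles; "joint_velocities": joint speeds; "joint_torque": joint torques, N m; "tcp_pos": TCP position; "orientation": TCP orientation; "force": force on the tool from outside, world axes, zero at the start; "torque": the same for the moment, N m; "opening": finger opening in m; "gripper_force": force on a finger pad.
Only numpy, scipy, OpenCV 4.12 (cv2) and the standard library are available. Lean on these libraries where they do the work, as an engineer would, in place of code of your own. Each camera call takes 0.05 s, during which the arm holds its last target. There are 200 camera calls.

TASK

The small bench bender is wound up and held by its pawl: flick the orange-tipped pawl lever over to release, without leaning hard on it, then take the red crank grip, wind it on a little until the pawl springs clear of the ratchet, and ease the crank slowly back, keeping the grip held between the fingers until it rests on its stop. Never let the crank fly back or force it against the stop. Then let go, with the pawl left off and the other things on the bench left alone.

Things in the scene. Friction and masses are not known exactly. Their poses are not given: they have to be found in the camera images.
- bender: the bender: a dark green-grey steel plate 260 x 260 x 12 mm fixed to the bench, with a ratchet wheel (112 mm across its 24 teeth, dark), a green spring drum and a steel crank arm on one upright axis over the plate's centre. The origin is on that axis, on the bench; z is up; at yaw 0 its x and y are the world's.
- drum_axis (a point): point on the crank's upright axis, 46 mm above the bench, at the mid-height of the crank arm (arm 20 mm wide, 12 mm thick, top 52 mm above the bench). The green drum on the axis is 68 mm across and rises, with its nut, to 96 mm; a steel roller on the arm, 20 mm across, 62 mm from the axis, rises to 78 mm.
- crank_turn (a joint): turn of crank, wheel and drum, rad; grows as wound, anticlockwise from above (limit 1.75). Starts near 1.23, held by the pawl. A return spring drives it back: 0.8 N m plus 0.8 N m/rad (7 N at the grip near rest, 15 N wound), drag 0.35 N m s/rad. Its rest is a brass stop pin set anywhere from 0 to 0.6, not measured: found by feel, as the load leaves the hand there.
- crank: the crank arm, ratchet wheel and drum, turning together. The origin lies on the axis, on the bench; its x axis runs along the arm to the grip. At joint 0 the arm points along the yaw of bender plus 3.49 rad (from world x, anticlockwise).
- grip (a point): centre of the red upright grip sleeve on the crank's end: 26 mm across, 56 mm tall, from 56 to 112 mm above the bench, 135 mm from the crank's axis. It spins freely on its post, so a hand can keep its own direction while the crank turns. Take it from above.
- selector_turn (a joint): turn of the pawl lever, rad: 0 = pawl on (start), 0.7 = released (end of its travel). It grows clockwise seen from above. It turns stiffly (about 4 N at its tip) and stays where it is left.
- thumb (a point): centre of the lever's upright orange tip post: 14 mm across, 42 to 86 mm above the bench, 55 mm from the lever's own upright pin (yellow arm 34 to 42 mm above the bench). The pin stands at x -42, y +78 mm in bender's frame. The lever starts at the bender's yaw plus 2.67 rad (pin to post, from world x, anticlockwise); to release, the post goes clockwise by 0.7 rad.
- pawl_nose (a point): tip of the brass pawl, 25 mm above the bench, on the lever's pin and sprung to the lever. About 50 mm from the crank's axis when in the teeth (they end at 56 mm), about 80 mm when clear. With the lever released it stays caught under load until the crank is wound on by about 0.1 rad, then springs clear; prised out under load, the crank would fly back.
- stop_rail: the curved rail on the plate in which the brass stop pin (16 mm across, top 58 mm above the bench, 95 mm from the axis) is clamped at an unmeasured place. The origin is the bender's, and tells nothing of the pin.
- selector: the yellow pawl lever with the pawl; its origin lies on its pin, on the bench.
- hexkey: a bent black steel hex key, 70 by 28 mm, lying on the bender's plate; bystander
- strip: a flat steel strip, 180 x 20 x 6 mm, lying beside the bender; bystander
- marker: a grey marker pen with black cap, 130 mm long, lying near the bender; bystander
- hammer: a hammer lying on the bench; bystander
- oilcan: a red can with a paper label, 64 mm across, 130 mm tall; bystander
- wrench: a steel wrench lying on the bench; bystander
- tray: a small open blue tray of bolts, 100 x 80 x 35 mm; bystander

How it is judged:
By the outcome, as a careful person would: the job done as asked, in the order asked, and still so for the second after the job is handed in, with the robot touching nothing.
It also fails if it takes over 72 s, if anything falls off the work surface, if the arm or the gripper's body presses on something with over 40 N, if the wrist force passes 120 N, or if a joint passes its speed limit or range.

## Working session

There is one attempt and no reset: what is moved stays moved. The work goes in short steps, each a Python script; the robot and the scene stay as the last script left them, time stands still between calls to the robot, and variables do not carry over. Pictures are saved under pics/ and viewed, at most 10 in all, crops included, and the job is handed in when it is done.

```bash
mkdir -p pics
cat > h.py <<'E'
import numpy as np, cv2
from cell import env, kin, camera, calibration, job
def ray(name,u,v):
    c=calibration(name);R,_=cv2.Rodrigues(np.array(c["rvec"],float));t=np.array(c["tvec"],float).ravel()
    d=np.array([(u-c["cx"])/c["fx"],(v-c["cy"])/c["fy"]]);s=d.copy()
    for _ in range(20): s=d/(1+c["k1"]*(s@s))
    return -R.T@t, R.T@np.array([s[0],s[1],1.])
def onplane(name,u,v,z):
    o,d=ray(name,u,v);return o+d*(z-o[2])/d[2]
def atdepth(name,u,v,z):
    o,d=ray(name,u,v);return o+d*z
E
python3 - <<'E'
from h import *
for n in("scene","top"):
    p,d=camera(n);cv2.imwrite(f"pics/{n}0.png",p);np.save(f"{n}0.npy",d);print(n,ray(n,320,240))
s=env.get_state();print(s["time"],s["tcp_pos"],s["orientation"],s["force"],s["opening"])
E
```

```text
scene (array([0.99680616, 0.67371318, 1.00228648]), array([-0.34971475, -0.53838259, -0.76678119]))
top (array([0.425882  , 0.05222356, 1.06433531]), array([ 0.18129798, -0.00931331, -0.98348351]))
0.1 [0.23436948 0.63258323 0.30303804] [-7.83192822e-05  1.76465526e-01  9.84306486e-01 -8.08571152e-04] [-0.22503533 -0.98160111  0.16278733] 0.08558389531588888
```

View pics/top0.png

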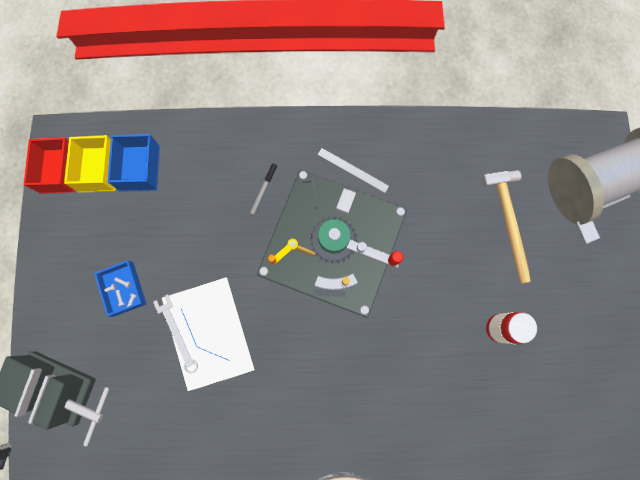

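View pics/scene0.png

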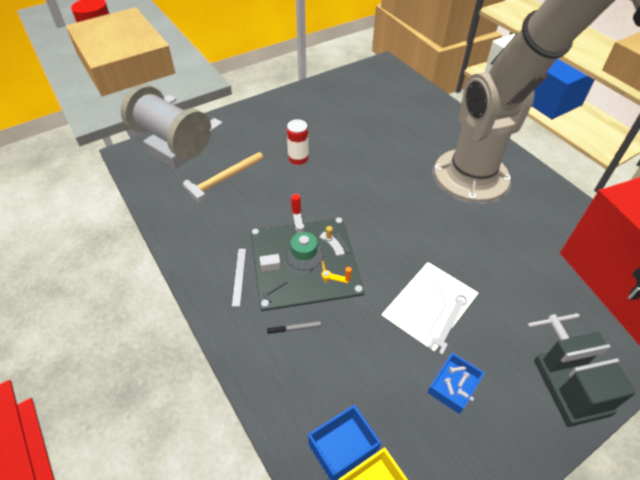

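The top view shows the bender with its drum nut at about (334,234), the red grip at (397,257), the orange post at (272,259) and the lever pin at (292,244). The brass stop pin is at about (346,281). In the scene view the grip is at (296,203) and the orange post at (348,272).

```bash
python3 - <<'E'
from h import *
P={n:cv2.imread(f"pics/{n}0.png") for n in("top","scene")}
def blob(n,lo,hi,box):
    x0,y0,x1,y1=box;h=cv2.cvtColor(P[n],cv2.COLOR_BGR2HSV)[y0:y1,x0:x1]
    m=cv2.inRange(h,lo,hi);v,u=np.nonzero(m);return u.mean()+x0,v.mean()+y0,len(u),u.min()+x0,u.max()+x0,v.min()+y0,v.max()+y0
def two(a,b):
    (o1,d1),(o2,d2)=ray("top",*a),ray("scene",*b)
    s=np.linalg.lstsq(np.c_[d1,-d2],o2-o1,rcond=None)[0];p,q=o1+d1*s[0],o2+d2*s[1];return (p+q)/2,np.linalg.norm(p-q)
red=((0,150,80),(5,255,255));ora=((6,180,150),(16,255,255));gre=((65,80,50),(90,255,255))
g1=blob("top",*red,(380,240,415,275));g2=blob("scene",*red,(285,185,310,225))
t1=blob("top",*ora,(262,245,285,270));t2=blob("scene",*ora,(340,260,358,290))
d1=blob("top",*gre,(310,205,360,262));d2=blob("scene",*gre,(280,225,325,265))
for n,a,b in(("grip",g1,g2),("thumb",t1,t2),("drum",d1,d2)): print(n,a,b,two(a[:2],b[:2]))
print("nut",onplane("top",334.5,234,.096),"drumtopcirc")
C=[onplane("top",u,v,.016) for u,v in((303,175),(401,211),(365,310),(263,271))]
c=np.mean(C,0);print("plate",c);
for i in range(4):
    e=C[(i+1)%4]-C[i];print(np.linalg.norm(e),(np.arctan2(e[1],e[0]))%(np.pi/2))
E
python3 -c "
import cv2
for n,b in(('top',(245,140,425,330)),('scene',(235,180,375,320))):
    p=cv2.imread(f'pics/{n}0.png')[b[1]:b[3],b[0]:b[2]];cv2.imwrite(f'pics/{n}0c.png',cv2.resize(p,None,fx=3.1,fy=3.1,interpolation=2))"
```

```text
grip (np.float64(395.22151898734177), np.float64(257.88607594936707), 158, np.int64(388), np.int64(402), np.int64(251), np.int64(265)) (np.float64(295.4353741496599), np.float64(203.16326530612244), 147, np.int64(291), np.int64(299), np.int64(194), np.int64(213)) (array([ 0.56666672, -0.11040139,  0.08924212]), np.float64(0.0008084599461551063))
thumb (np.float64(272.3181818181818), np.float64(259.72727272727275), 22, np.int64(268), np.int64(275), np.int64(255), np.int64(263)) (np.float64(347.70588235294116), np.float64(274.1372549019608), 51, np.int64(345), np.int64(350), np.int64(267), np.int64(281)) (array([0.57002922, 0.14247871, 0.06440014]), np.float64(0.0005289439369034249))
drum (np.float64(333.5790921595598), np.float64(235.65749656121045), 727, np.int64(318), np.int64(350), np.int64(219), np.int64(252)) (np.float64(303.59118236472943), np.float64(246.14228456913827), 499, np.int64(291), np.int64(316), np.int64(232), np.int64(258)) (array([0.61786453, 0.01436167, 0.07045443]), np.float64(0.00017463917862670604))
nut [0.61640851 0.01333223 0.096     ] drumtopcirc
plate [0.61709899 0.01338622 0.016     ]
0.23484004918685436 1.1946738068484053
0.23512607314766004 1.1886330232197997
0.23647608720571173 1.1903288231649656
0.23411422394883835 1.1816279119904236
```

View pics/top0c.png

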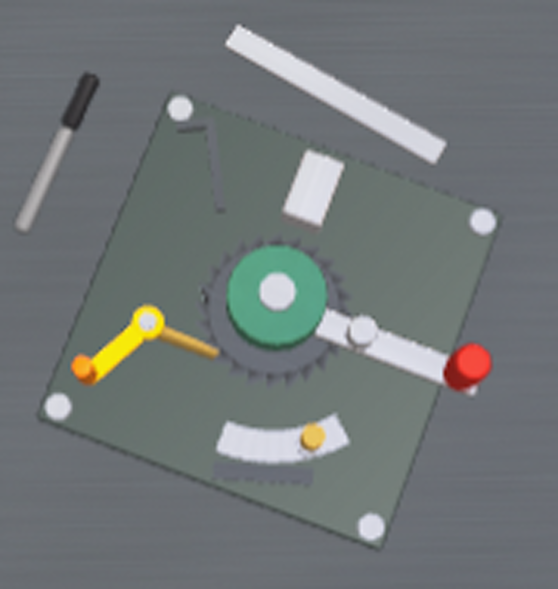

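```bash
cat >> h.py <<'E'
A=np.array([.617,.0135]);YAW=-.388
def quat(th): return np.array([0,np.cos(th/2),np.sin(th/2),0])
def st(*k):
    s=env.get_state();print(round(s["time"],2),[np.round(s[i],3) for i in("tcp_pos","force")+k]);return s
def crank(q,r=.135):
    a=YAW+3.49+q;return A+r*np.array([np.cos(a),np.sin(a)]),a
E
python3 - <<'E'
from h import *
p=onplane("top",345.6,280.6,.058)[:2]-A;a=np.arctan2(p[1],p[0])%(2*np.pi)
print("pin r",np.linalg.norm(p),"rest q est",a+.018/.095-3.49-YAW)
for q in(1.23,1.4,.6,0):
    g,a=crank(q)
    for k in(0,np.pi): print(q,g,kin.inverse_kinematics(np.r_[g,.144],quat(a+k)))
th=.365+np.pi;d=np.array([np.cos(.365),np.sin(.365)]);post=np.array([.5705,.1428])
s0=post-d*.032
print(kin.inverse_kinematics(np.r_[s0,.125],quat(th)))
env.grip(0.0)
env.reach(np.r_[s0,.22],quat(th));env.movel(np.r_[s0,.127],.1);st("opening")
p,_=camera("scene");cv2.imwrite("pics/s1.png",cv2.resize(p[180:330,230:430],None,fx=3.5,fy=3.5))
E
```

```text
pin r 0.0951393175095745 rest q est 0.47143522141177263
1.23 [ 0.56687697 -0.11185024] [-0.02643209  0.52106674  0.14702292  1.92652447 -0.11319563  0.70183544
  2.94910711]
1.23 [ 0.56687697 -0.11185024] [-0.39654184  0.61040882  0.65268691  1.95117061 -0.53174268  0.75677001
  0.18683141]
1.4 [ 0.58880656 -0.11852322] [-0.68410394  1.01746226  1.26070071  1.91279846 -1.10426611  1.13643978
 -2.31674938]
1.4 [ 0.58880656 -0.11852322] [-0.34916056  0.62852858  0.60905659  1.8940662  -0.50130791  0.77529418
  0.32720549]
0.6 [ 0.50264978 -0.05825672] [-0.21803072  0.43687738  0.25889069  2.09998    -0.18599148  0.62582371
  2.30001931]
0.6 [ 0.50264978 -0.05825672] [-0.58413742  0.53860376  0.74188509  2.12196438 -0.57630736  0.68931529
 -0.46302941]
0 [0.4821058  0.01884361] [-0.40116784  0.40853609  0.28251474  2.15424707 -0.19671339  0.6024122
  1.55313712]
0 [0.4821058  0.01884361] [-0.80237049  0.52984703  0.8103203   2.17735286 -0.62233359  0.67916901
 -1.1669453 ]
[-0.39507408  0.52050723  0.05682334  1.98084681 -0.04721913  0.64146986
  1.62787626]
4.08 [array([0.541, 0.131, 0.128]), array([ 0.466, -0.298,  0.161]), np.float64(-0.0)]
```

View pics/s1.png

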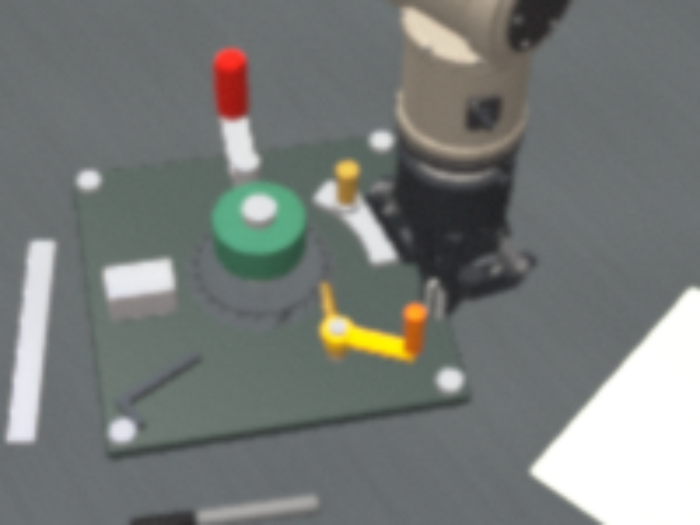

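The closed fingers stand just behind the orange post, at (415,330) in the crop, and everything is still untouched. Next I push along the chord with a force guard.

Run:
```python
from h import *
d=np.r_[np.cos(.365),np.sin(.365),0];s=st();s0=s["tcp_pos"]
hit=env.movel(s0+d*.045,.025,stop_force=9);s=st();print(hit,(s["tcp_pos"]-s0)@d)
if not hit:
    hit=env.movel(s0+d*.056,.012,stop_force=9);s=st();print(hit,(s["tcp_pos"]-s0)@d)
p,_=camera("top")
b=s["tcp_pos"]-d*.015;env.movel(b,.06);env.movel(b+[0,0,.09],.15);st()
p,_=camera("top");cv2.imwrite("pics/t2.png",cv2.resize(p[150:320,245:425],None,fx=3.3,fy=3.3))
q,_=camera("scene");cv2.imwrite("pics/s2.png",cv2.resize(q[180:330,230:430],None,fx=3.5,fy=3.5))
```

```text
4.12 [array([0.541, 0.131, 0.128]), array([-0.155,  0.639,  0.067])]
6.09 [array([0.581, 0.148, 0.127]), array([-5.979,  1.068, -0.771])]
False 0.04310251503541076
7.16 [array([0.591, 0.151, 0.126]), array([-8.177, -1.717,  1.93 ])]
False 0.0531393787585038
8.41 [array([0.576, 0.145, 0.216]), array([ 0.686, -0.008,  0.764])]
```

View pics/s2.png

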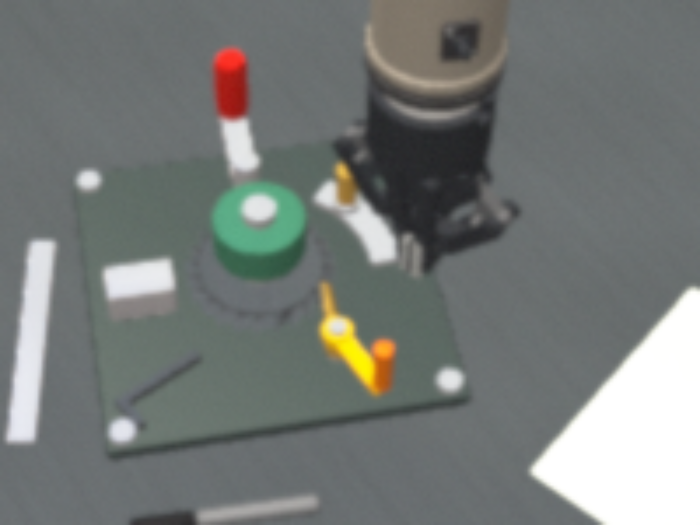

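The lever has swung, with the post now at (382,366) in the crop, and the pawl is still in the teeth as expected. I'll measure the lever angle, then go above the grip.

Run:
```python
from h import *
p,_=camera("scene");h=cv2.cvtColor(p,cv2.COLOR_BGR2HSV)[260:300,325:365]
v,u=np.nonzero(cv2.inRange(h,(6,180,150),(16,255,255)))
x=onplane("scene",u.mean()+325,v.mean()+260,.064)[:2];pin=np.array([.6074,.1016]);w=x-pin
print("post",x,np.linalg.norm(w),"sel",2.67+YAW-np.arctan2(w[1],w[0]))
g,a=crank(1.23);g=np.array([.5667,-.1112]);th=a+np.pi-2*np.pi
print(th,quat(th))
env.grip(.06,40)
env.reach(np.r_[g,.235],quat(th));st("qpos","opening")
p,_=camera("top");cv2.imwrite("pics/t3.png",cv2.resize(p[150:320,245:425],None,fx=3.3,fy=3.3))
p,_=camera("scene");cv2.imwrite("pics/s3.png",cv2.resize(p[150:320,230:430],None,fx=3.5,fy=3.5))
```

```text
post [0.60499294 0.15580524] 0.05425865662863842 sel 0.6668264264190802
1.1904073464102076 [0.         0.82803432 0.56067741 0.        ]
10.56 [array([ 0.567, -0.11 ,  0.235]), array([-0.437,  0.446, -0.411]), array([-0.462,  0.479,  0.727,  1.896, -0.397,  0.915,  0.078]), np.float64(0.06)]
```

View pics/s3.png

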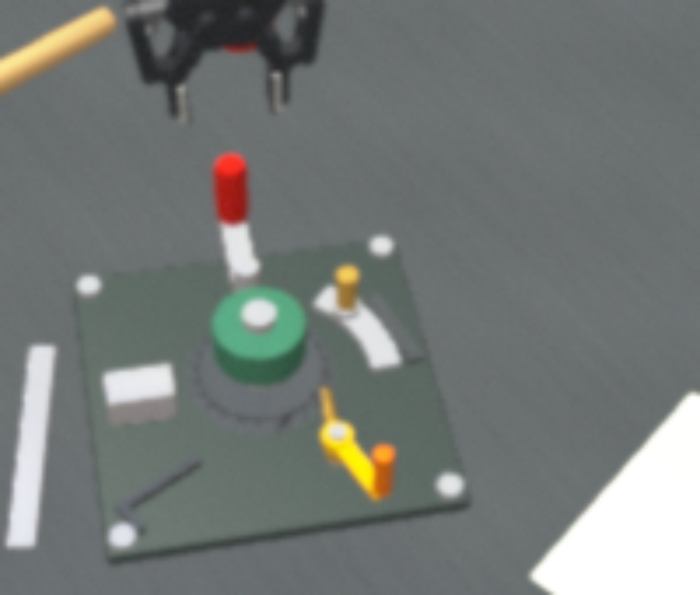

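```bash
cat >> h.py <<'E'
G0=1.23
def follow(q,v,stop=None):
    g,a=crank(q);z=.146
    r=env.movel(np.r_[g,z],v,rot=quat(a-np.pi),stop_force=stop)
    s=env.get_state();f=s["force"];t=np.array([-np.sin(a),np.cos(a)]);n=np.array([np.cos(a),np.sin(a)])
    w=s["tcp_pos"][:2]-A;qa=np.arctan2(w[1],w[0])%(2*np.pi)-YAW-3.49
    ft=f[:2]@t;print(round(s["time"],2),"q %.3f act %.3f r %.4f ft %.1f fr %.1f fz %.1f open %.4f gf %.0f"%(q,qa,np.linalg.norm(w),ft,f[:2]@n,f[2],s["opening"],s["gripper_force"]))
    return ft,qa,r
def lookpawl(fn):
    p,_=camera("top");cv2.imwrite(fn+"t.png",cv2.resize(p[150:320,245:425],None,fx=3.3,fy=3.3))
    p,_=camera("scene");cv2.imwrite(fn+"s.png",cv2.resize(p[180:330,230:430],None,fx=3.5,fy=3.5))
E
python3 - <<'E'
from h import *
p=env.get_state()["tcp_pos"]
print(env.movel([.5667,-.1112,.146],.06,stop_force=8));st()
env.grip(0.02,45);st("opening","gripper_force")
for q in(1.25,1.28,1.31,1.34,1.36,1.38): follow(q,.015)
lookpawl("pics/w")
E
```

```text
False
12.29 [array([ 0.567, -0.111,  0.146]), array([1.146, 0.822, 0.48 ])]
12.7 [array([ 0.567, -0.111,  0.146]), array([ 0.993, -0.07 ,  1.56 ]), np.float64(0.025), np.float64(44.316)]
13.06 q 1.250 act 1.245 r 0.1345 ft -3.9 fr -1.6 fz 9.0 open 0.0245 gf 45
13.47 q 1.280 act 1.263 r 0.1346 ft -10.5 fr -1.7 fz 15.2 open 0.0244 gf 46
13.89 q 1.310 act 1.289 r 0.1347 ft -11.9 fr -1.8 fz 17.3 open 0.0249 gf 46
14.31 q 1.340 act 1.317 r 0.1347 ft -13.2 fr -1.7 fz 18.9 open 0.0248 gf 46
14.64 q 1.360 act 1.336 r 0.1347 ft -13.6 fr -1.7 fz 18.5 open 0.0251 gf 46
14.97 q 1.380 act 1.356 r 0.1347 ft -13.0 fr -2.3 fz 18.4 open 0.0249 gf 46
```

View pics/ws.png

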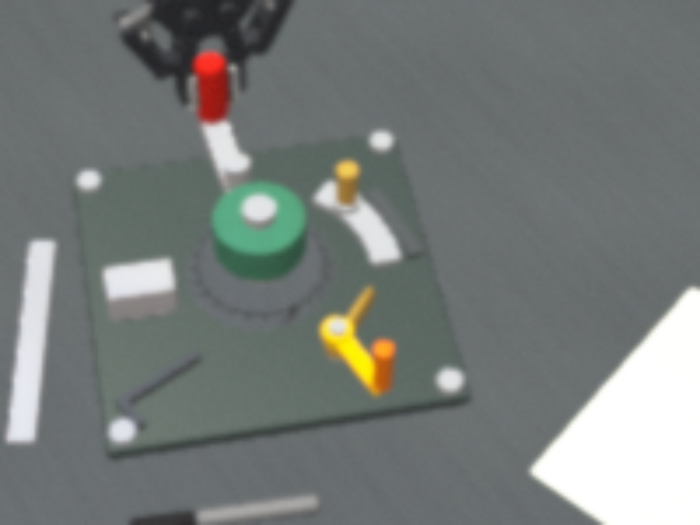

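The pawl has sprung clear of the ratchet: its tip is at (370,292) in the crop, well off the wheel. The grip is held, so I ease back.

Run:
```python
from h import *
for q in np.arange(1.30,.61,-.08): follow(q,.02)
q=.62
while q>-.1:
    q-=.02;ft,qa,_=follow(q,.01)
    if ft>-3: break
```

```text
15.77 q 1.300 act 1.276 r 0.1346 ft -13.6 fr -1.6 fz 18.1 open 0.0247 gf 46
16.46 q 1.220 act 1.197 r 0.1345 ft -13.8 fr -1.4 fz 17.2 open 0.0247 gf 46
17.15 q 1.140 act 1.118 r 0.1344 ft -12.9 fr -1.1 fz 18.1 open 0.0244 gf 46
17.84 q 1.060 act 1.039 r 0.1342 ft -12.3 fr -0.5 fz 17.7 open 0.0246 gf 46
18.53 q 0.980 act 0.959 r 0.1341 ft -11.9 fr -2.1 fz 17.5 open 0.0250 gf 46
19.23 q 0.900 act 0.880 r 0.1340 ft -10.8 fr -1.4 fz 15.5 open 0.0246 gf 46
19.92 q 0.820 act 0.801 r 0.1339 ft -10.9 fr -1.3 fz 15.8 open 0.0249 gf 46
20.61 q 0.740 act 0.721 r 0.1338 ft -9.9 fr -1.4 fz 14.2 open 0.0247 gf 46
21.3 q 0.660 act 0.641 r 0.1337 ft -10.4 fr -2.1 fz 11.7 open 0.0247 gf 45
22.26 q 0.600 act 0.582 r 0.1336 ft -7.8 fr -2.7 fz 11.5 open 0.0244 gf 45
22.68 q 0.580 act 0.562 r 0.1336 ft -9.7 fr -2.1 fz 11.6 open 0.0246 gf 45
23.09 q 0.560 act 0.542 r 0.1336 ft -8.9 fr -1.9 fz 10.4 open 0.0247 gf 45
23.51 q 0.540 act 0.522 r 0.1335 ft -8.4 fr -2.2 fz 9.9 open 0.0248 gf 45
23.93 q 0.520 act 0.502 r 0.1335 ft -8.8 fr -2.4 fz 10.2 open 0.0247 gf 45
24.34 q 0.500 act 0.493 r 0.1336 ft -4.4 fr -3.3 fz 5.8 open 0.0250 gf 45
24.76 q 0.480 act 0.488 r 0.1337 ft 3.0 fr -5.7 fz -0.8 open 0.0248 gf 44
```

The load leaves the hand at about 0.49, which agrees with the pin seen in the image. I'll null the force, let go and check.

Run:
```python
from h import *
follow(.488,.01);env.dwell(.3)
env.grip(.06);s=st("opening");p=s["tcp_pos"]
env.movel(p+[0,0,.12],.08);st()
env.movel(p+[-.03,-.12,.17],.15);env.dwell(.3);st()
lookpawl("pics/e")
```

```text
25.02 q 0.488 act 0.490 r 0.1336 ft -1.0 fr -5.6 fz 2.0 open 0.0247 gf 45
25.75 [array([ 0.495, -0.045,  0.146]), array([-0.185, -0.284,  0.07 ]), np.float64(0.06)]
27.4 [array([ 0.495, -0.045,  0.265]), array([-0.226,  0.465,  0.257])]
28.74 [array([ 0.465, -0.165,  0.316]), array([-0.761,  0.424, -0.033])]
```

View pics/es.png

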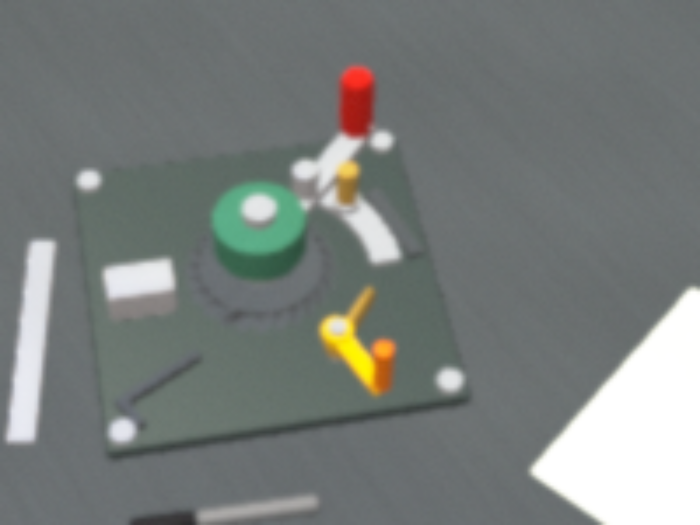

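View pics/et.png

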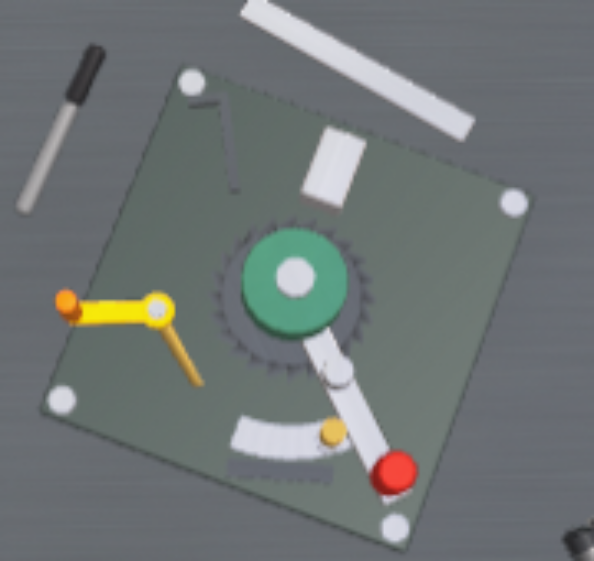

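The crank arm rests against the brass pin at (333,432) in the top crop. The pawl is off, with its tip at (200,382), and the bystanders have not moved.

```bash
python3 -c "
from h import *
print(job.job_done())"
```

```text
the job is handed in; nothing more can be done
None
```

The job is done and handed in: the pawl lever is released, the crank was wound on until the pawl sprang clear, then eased back in the grip onto its stop (about 0.49 rad) and let go, with the bystanders in view unmoved and about 29 s used of 72 s.

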